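# Sort lids and spoons, then shut and pin the tilt-out lid bin

## Robot

A 6-joint arm with a two-finger parallel gripper is mounted at the origin on the work surface. World frame = base frame: x ahead of the robot, y to its left, z up, the work surface at z = 0. Lengths are in m, angles in rad, forces in N, time in s.
With the tool pointing down it reaches from about 0.35 to 0.975 m from the base axis. Payload 4.9 kg.
Tool frame: the origin (TCP) lies on the centre line of the jaws, within the pads' length; the fingertips stand 17 mm ahead of it and the grasp point (between the pads) lies 2 mm behind it; z points along the fingers, y is the direction in which the jaws open and shut (so a half turn about z gives the same grasp; the last joint's range is limited). The gripper opens to 85 mm and grips with 20 to 120 N. Pads are 22 mm wide; open, the fingers measure 114 mm over their backs; the gripper's body (76 mm by 85 mm) begins 54 mm behind the grasp point. The pads swing forward as they close: fully open they stand 13 mm farther back than shut.
Start: joints at [-1.438, 0.053, 1.613, -0, 1.476, -0.119], TCP at [0.156, -0.605, 0.248] pointing down, gripper open.
Joint ranges: [-3.01, 3.01], [-1.01, 2.22], [0.06, 2.58], [-1.02, 4.17], [0.09, 2.62], [-3.14, 3.14]. Speed limits (rad/s): [2.57, 2.57, 3.14, 3.14, 3.14, 3.14].

## Interface

Orientations are given as a unit quaternion [w, x, y, z].
In Python, from workcell import sensors, viewer, env gives the robot as it stands. The module is installed in compiled form; this text tells all that it offers.
- The arm moves only by the shell command python3 -m pendant 'ROWS' [FORCE]. ROWS is JSON, one flat list of numbers, 5 for each row, row after row: the closure in counts, from 0 (fully open) to 255 (shut), then the shift along the tool's x, y, z in cm, then the turn about the tool's z in rad. In form: [jaw, x, y, z, roll, jaw, x, y, z, roll, ...]. A call has exactly 5 rows; each row is the pose to reach, as a shift and turn from the pose measured when the call began, along the tool's axes at that moment; what a row does not reach only later rows make up. A row lasts 1/10 s, in which the tool goes at most 50 mm and 8.59 degrees, less where a joint would pass 70% of its speed; a pose out of reach is approached as far as the arm can. A call with a gripper value outside its range is refused whole. The fingers move at their own pace and stop on an object; FORCE is the grip in N (left out, the last holds). Time passes only in rows, so rows that repeat a pose let the fingers close, or fill a call up. It gives the time, the measured TCP pose, the force and the opening at its end, in the units of the state.
- sensors.get_obs(): the state, without advancing time (a new reading comes with each control period).
- viewer.read_camera(name): name is "scene" or "top" or "wrist"; returns a dict with "img" (384x512x3 uint8, red, green, blue), "z_map" (384x512 float32, m along the optical axis (not along the pixel's ray), 0 where there is no reading), "fovy" (degrees; the focal length in pixels is half the picture's height over the tangent of half this angle, whatever the lens; pixels are square), "cx", "cy" (the principal point, pixels), "extrinsics" (4x4, takes a point from world to camera coordinates). Camera axes: x right, y up, looking along -z (the intrinsics and any distortion apply to the point x, -y, -z); pixel columns grow to the right and rows downward; lengths in m; the calibration is good to about 2 mm. A picture is of the moment at which its call begins.
- env.sign_off(): hands the job in, once; it reports no verdict.
The state is a dict: "t": time; "joint_pos": joint angles; "joint_vel": joint speeds; "joint_efforts": joint torques, N m; "tcp_pos": TCP position; "eef_rot": TCP orientation; "wrist_force": force on the tool from outside, world axes, zero at the start; "moment": the same for the moment, N m; "grip_width": finger opening in m.
Only numpy, scipy, OpenCV 4.12 (cv2) and the standard library are available. Lean on these libraries where they do the work, as an engineer would, in place of code of your own. Each camera call takes 0.05 s, during which the arm holds its last target. There are 200 camera calls.

## Task

Clear up the chowki: put both black-knobbed steel lids into the tilted-out steel bin of the shelf unit and lay both brass spoons flat in the blue plastic container, which stays upright on the chowki. Once the lids are in, push the bin fully shut and lock it with the yellow-headed pin: move the pin out of its parking hole and put it all the way down through the hole in the bin's red tab into the hole below. Do not disturb the steel plate, the glass bowl or the little copper lamp.

Things in the scene. Friction and masses are not known exactly. Their poses are not given: they have to be found in the camera images.
- chowki: low wooden chowki table, fixed, 340 (x) x 500 (y) x 50 mm; origin at the centre of its underside, on the work surface, so its top is at z = 50 mm
- lid1: round steel lid, disc of 64 mm diameter and 6 mm thick with a 48 mm step up to 10 mm, and on it a black upright cylindrical knob of 16 mm diameter from 10 to 32 mm height; lies flat, knob up; origin at the centre of the underside; 70 g
- lid2: a second lid, the same as lid1
- spoon1: brass ritual spoon 130 mm long lying along its x axis: flat handle 10 mm wide and 7 mm thick from x = -65 to +19 mm, round bowl 36 mm across and 11 mm high centred at x = +47 mm; origin on the underside at mid length; a good grasp is across the handle at x = +5 mm; 40 g
- spoon2: a second spoon, the same as spoon1
- container: open blue plastic container, loose, on the chowki, 200 (x) x 96 (y) x 42 mm high outside, walls and floor 4 mm; origin at the centre of its underside; a spoon fits along its x axis
- shelf_unit: fixed wooden shelf unit 260 mm wide (y), 137 deep, 160 high (back board 200). Origin: middle of the lower front edge; x points into the unit (front faces -x). Between two 40 mm wide posts hangs the tilt-out steel bin; a fixed board (underside 148 mm high, from x = 10 mm backward) covers the bin's space, so lids go in only while it is tilted out
- bin (a joint): tilt of the steel bin, rad: 0 = fully shut (hard stop), up to 0.85 = tilted out to the unit's front. Hinge line along the unit's y at x = 0, 12 mm up; stays where it is left (light friction). Front panel 236 mm wide, 8 thick, 148 tall; inside 112 mm deep x 150 wide (y), sides 70 to 125 and back 70 mm high
- bin_in (a point): point in the middle of the bin's inside, moving with it: 55 mm behind the front panel's inner face and 60 mm above the bin's underside; its axes equal the unit's when shut
- bin_edge (a point): middle of the upper outer edge of the bin's front panel, moving with it (160 mm high when shut); push here to shut the bin, following its rise about the hinge
- tab_hole (a point): centre of the upper mouth of the 14 mm round hole through the bin's red tab, moving with the bin; the tab is 6 mm thick and, when the bin is shut, lies over the top of the post at the unit's -y side with its upper face 168 mm high
- lock_hole (a point): centre of the mouth of the 12 mm round hole, 65 mm deep, in the top of the post at the unit's -y side (160 mm high), straight below the tab's hole when the bin is shut
- park_hole (a point): centre of the mouth of the like hole (12 mm, 65 mm deep) in the post at the unit's +y side, where the pin stands at the start
- pin: upright loose lock pin: steel shaft 8 mm diameter and 60 mm long with a tapered tip, then a flange 22 mm across and 4 mm thick, then a yellow cylindrical knob 18 mm in diameter from 64 to 94 mm above the tip; origin at the tip, z along the pin to the knob; stands in park_hole with the flange resting on the post; fully in, the flange rests on the red tab; 50 g
- pin_knob (a point): centre of the pin's yellow knob, 79 mm from the tip
- plate: bystander: shallow steel plate, 110 mm across, 12 mm high; origin at the centre of its underside
- bowl: bystander: small glass bowl, 84 mm across, 40 mm high; origin at the centre of its underside
- lamp: bystander: small copper lamp cup, 56 mm across, 22 mm high; origin at the centre of its underside

How it is judged:
On the way, in this order (a step that is already met when the one before it is completed fails the run):
1. both lids are in the tilted-out bin (x of lid1 in the frame of bin_in between -0.058 and 0.062 m and y of lid1 in the frame of bin_in between -0.08 and 0.08 m and z of lid1 in the frame of bin_in between -0.065 and 0.075 m and x of lid2 in the frame of bin_in between -0.058 and 0.062 m and y of lid2 in the frame of bin_in between -0.08 and 0.08 m and z of lid2 in the frame of bin_in between -0.065 and 0.075 m and value of joint bin above 0.2 rad), for 0.2 s.
2. the bin, with the lids in it, is fully shut (x of lid1 in the frame of bin_in between -0.058 and 0.062 m and y of lid1 in the frame of bin_in between -0.08 and 0.08 m and z of lid1 in the frame of bin_in between -0.065 and 0.075 m and x of lid2 in the frame of bin_in between -0.058 and 0.062 m and y of lid2 in the frame of bin_in between -0.08 and 0.08 m and z of lid2 in the frame of bin_in between -0.065 and 0.075 m and value of joint bin below 0.03 rad), for 0.2 s.
At the end, for the whole second after the job is handed in: Lids in the bin; spoons in the upright container on the chowki (tilt under 0.3 rad, under 30 mm above its underside); bin below 0.03 rad; pin upright (0.12 rad) through the tab in the lock hole, tip within 6 mm of its axis and 5 mm of fully down; all at rest (all of step 2 and x of spoon1 in the frame of container between -0.06 and 0.06 m and y of spoon1 in the frame of container between -0.048 and 0.048 m and z of spoon1 in the frame of container between -0.003 and 0.03 m and angle between each of spoon1, spoon2's own z axis and vertical below 0.3 rad and x of spoon2 in the frame of container between -0.06 and 0.06 m and y of spoon2 in the frame of container between -0.048 and 0.048 m and z of spoon2 in the frame of container between -0.003 and 0.03 m and horizontal distance between pin and lock_hole below 0.006 m and z of pin in the frame of shelf_unit below 0.113 m and angle between pin's own z axis and vertical below 0.12 rad and angle between container's own z axis and vertical below 0.08 rad and x of container in the frame of chowki between -0.19 and 0.19 m and y of container in the frame of chowki between -0.28 and 0.28 m and z of container in the frame of chowki above 0.04 m and linear speed of each of lid1, lid2, spoon1, spoon2, pin below 0.02 m/s); the robot touches nothing.
It fails at once if the plate is disturbed (moved more than 30 mm or tipped) (distance of plate from where it was at the start of the episode above 0.03 m or angle between plate's own z axis and vertical above 0.5 rad).
It fails at once if the bowl is disturbed (moved more than 30 mm or tipped) (distance of bowl from where it was at the start of the episode above 0.03 m or angle between bowl's own z axis and vertical above 0.5 rad).
It fails at once if the lamp is disturbed (moved more than 30 mm or tipped) (distance of lamp from where it was at the start of the episode above 0.03 m or angle between lamp's own z axis and vertical above 0.5 rad).
It also fails if it takes over 72 s, if anything falls off the work surface, if the arm or the gripper's body presses on something with over 40 N, if the wrist force passes 120 N, or if a joint passes its speed limit or range.

## Working session

There is one attempt and no reset: what is moved stays moved. The work goes in short steps, Python scripts to look and compute and a shell command to move; the robot and the scene stay as the last step left them, time stands still between calls to the robot, and variables do not carry over. Pictures are saved under pics/ and viewed, about 8 in all and at most 12, crops included, and the job is handed in when it is done.

```bash
mkdir -p pics; cat > h.py <<'E'
import numpy as np, cv2
from workcell import sensors, viewer, env
from scipy.spatial.transform import Rotation as R
def cam(n):
    c=viewer.read_camera(n); c['f']=192/np.tan(np.radians(c['fovy'])/2); c['E']=np.array(c['extrinsics']); return c
def pts(c):
    v,u=np.mgrid[0:384,0:512]; z=c['z_map']
    p=np.stack([(u-c['cx'])/c['f']*z,-(v-c['cy'])/c['f']*z,-z],-1)
    Ei=np.linalg.inv(c['E']); return p@Ei[:3,:3].T+Ei[:3,3]
def ray(c,u,v,h):
    Ei=np.linalg.inv(c['E']); d=Ei[:3,:3]@np.array([(u-c['cx'])/c['f'],-(v-c['cy'])/c['f'],-1]); o=Ei[:3,3]
    return o+d*(h-o[2])/d[2]
def save(n,img): cv2.imwrite('pics/'+n+'.png',cv2.cvtColor(img,cv2.COLOR_RGB2BGR))
def totool(p):
    "shift in tool axes (cm) from the current TCP to world point p"
    s=sensors.get_obs(); q=s['eef_rot']; r=R.from_quat([q[1],q[2],q[3],q[0]])
    return np.round(r.inv().apply(np.array(p)-s['tcp_pos'])*100,2)
E
python3 - <<'E'
from h import *
s=sensors.get_obs(); print(s)
a=cam('top');b=cam('scene')
for n,c in(('top',a),('scene',b)):
    print(n,c['fovy'],c['cx'],c['cy'],np.linalg.inv(c['E'])[:3].round(3).tolist(),[k for k in c if k not in('img','z_map')])
    save(n,c['img']); np.savez(n+'.npz',p=pts(c),img=c['img'])
E
```

```text
{'t': 0.0, 'joint_pos': array([-1.43799015e+00,  5.33506921e-02,  1.61425622e+00, -2.02168942e-05,
        1.47600642e+00, -1.18995496e-01]), 'joint_vel': array([-0.00141165,  0.00073734,  0.00123385,  0.00119868, -0.00054409,
       -0.00039735]), 'joint_efforts': array([-8.69352880e-05, -3.93684554e+01, -3.70174885e+01, -1.04177227e-04,
        6.97415555e-03,  2.27923852e-05]), 'tcp_pos': array([ 0.15563955, -0.60471719,  0.24708938]), 'eef_rot': array([-1.01024481e-03,  9.92084325e-01,  1.25569387e-01, -1.70385334e-05]), 'wrist_force': array([ 0.21147721, -0.60679898, -0.64520496]), 'moment': array([0.06171625, 0.01359529, 0.02072523]), 'grip_width': 0.08533988671600555}
top 55.660602692234626 255.31925290080278 191.17512547055424 [[0.03, 0.978, -0.206, 0.363], [-1.0, 0.03, -0.003, -0.003], [0.004, 0.206, 0.979, 1.042]] ['fovy', 'cx', 'cy', 'extrinsics', 'f', 'E']
scene 56.35293582485622 259.9056479607396 183.99863739401428 [[-0.642, -0.517, 0.566, 1.011], [0.766, -0.451, 0.458, 0.388], [0.018, 0.728, 0.686, 0.689]] ['fovy', 'cx', 'cy', 'extrinsics', 'f', 'E']
```

View pics/top.png

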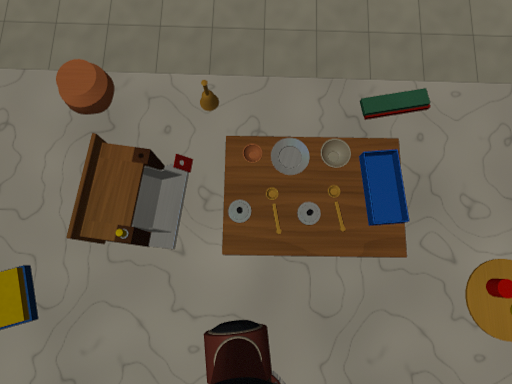

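View pics/scene.png

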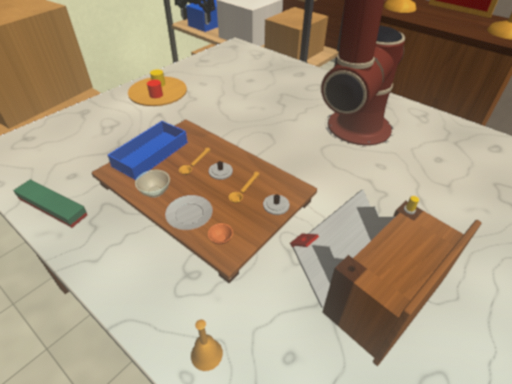

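Top view: shelf unit on the left (pin yellow about (121,233), red tab (183,162)), lids at (240,211) and (309,213), spoons with bowls at (272,193) and (334,190), and the container at (384,188). The bystanders sit along the chowki's upper edge.

```bash
python3 - <<'E'
from h import *
d=np.load('top.npz');p=d['p'];im=d['img'];hsv=cv2.cvtColor(im,cv2.COLOR_RGB2HSV)
def comps(n,m,box,minA=8,zr=None):
    M=np.zeros(m.shape,np.uint8);u0,v0,u1,v1=box;M[v0:v1,u0:u1]=m[v0:v1,u0:u1]
    k,l,st,ce=cv2.connectedComponentsWithStats(M)
    for i in range(1,k):
        if st[i,4]<minA: continue
        q=p[l==i]; mu=np.median(q,0); mn=q.mean(0)
        w=np.linalg.svd(q[:,:2]-mn[:2],full_matrices=False)
        rect=cv2.minAreaRect((q[:,:2]*1000).astype(np.float32))
        print(n,'px',ce[i].round(1),'A',st[i,4],'med',mu.round(4),'zr',np.percentile(q[:,2],[3,97]).round(3),'rect',np.round(rect[0],1),np.round(rect[1],1),round(rect[2],1),'ang',round(float(np.degrees(np.arctan2(*w[2][0][::-1]))),1))
H,S,V=[hsv[...,i].astype(int) for i in range(3)]; z=p[...,2]
ch=(223,135,408,258)
comps('knob',(V<60)&(z>.06),ch,4)
comps('lidsteel',(S<60)&(z>.052)&(z<.1),(223,195,330,230),30)
comps('brass',(H>17)&(H<32)&(S>120)&(V>110),(255,180,350,235),20)
comps('blue',(H>100)&(H<130)&(S>150),(350,140,420,235),100)
comps('bluetop',(H>100)&(H<130)&(S>150)&(z>.085),(350,140,420,235),50)
comps('yellow',(H>20)&(H<35)&(S>150)&(V>120),(100,215,140,250),5)
comps('red',((H<6)|(H>174))&(S>150)&(V>80),(165,145,200,180),10)
comps('chowki',(z>.04)&(z<.055),(215,125,415,265),500)
comps('byst',(z>.053)&(z<.12),(236,135,358,178),50)
comps('shelf',(z>.14)&(z<.17),(60,120,195,255),50)
comps('shelfback',(z>.18)&(z<.22),(60,120,195,255),50)
for u,v in [(99,138),(72,240),(103,140),(80,243),(147,152),(125,240),(187,178),(176,247),(183,162),(184,163)]: print((u,v),p[v,u].round(3))
E
python3 - <<'E'
import cv2
a=cv2.imread('pics/top.png')[120:260,60:200]
cv2.imwrite('pics/crop1.png',cv2.resize(a,None,fx=4.2,fy=4.2,interpolation=cv2.INTER_CUBIC))
E
```

```text
knob px [379.5 152.8] A 77 med [ 0.6857 -0.3409  0.0794] zr [0.066 0.091] rect [ 685.5 -340.4] [ 1.6 84.5] 6.3 ang 96.3
knob px [239.1 209.6] A 27 med [0.5133 0.0415 0.0813] zr [0.078 0.084] rect [514.2  41.6] [14.  10.7] 1.8 ang -169.3
knob px [309.5 211.8] A 30 med [ 0.5138 -0.1478  0.0808] zr [0.066 0.084] rect [ 514.9 -148. ] [13.2 15. ] 46.0 ang 156.1
knob px [390.5 223. ] A 10 med [ 0.4909 -0.3626  0.0793] zr [0.071 0.09 ] rect [ 490.8 -362.1] [ 0.3 31.9] 6.3 ang -83.7
knob px [401.5 222. ] A 6 med [ 0.4937 -0.3901  0.0849] zr [0.079 0.088] rect [ 493.8 -390.5] [ 0.4 17.2] 6.5 ang 96.1
knob px [375.8 224.3] A 14 med [ 0.4865 -0.3222  0.0772] zr [0.063 0.086] rect [ 487.  -327.8] [ 0.5 30.4] 5.1 ang 95.4
lidsteel px [239.4 210.9] A 405 med [0.5131 0.0415 0.0584] zr [0.053 0.081] rect [514.6  41.2] [61.2 60.6] 46.3 ang 151.6
lidsteel px [308.6 213.1] A 401 med [ 0.5133 -0.1467  0.0582] zr [0.053 0.081] rect [ 514.8 -147.8] [59.5 62. ] 46.0 ang 156.7
brass px [335.3 190.7] A 74 med [ 0.5793 -0.2227  0.0552] zr [0.05  0.062] rect [ 578.9 -223. ] [25.1 24.6] 45.9 ang -171.0
brass px
[... 1450 characters left out ...]
0.2 258.3] 83.1 ang 172.7
shelf px [179.4 161.8] A 145 med [0.6219 0.1957 0.151 ] zr [0.14  0.158] rect [622.3 194.6] [27.2 36.5] 84.3 ang 173.9
shelfback px [ 82.8 186.8] A 928 med [0.5384 0.4103 0.1979] zr [0.181 0.202] rect [545.1 411.7] [ 14.2 258.5] 83.6 ang 173.7
shelfback px [120.  232.7] A 60 med [0.4334 0.3108 0.1932] zr [0.182 0.196] rect [434.2 312.2] [16.6 15.8] 4.3 ang -85.4
(99, 138) [0.669 0.394 0.179]
(72, 240) [0.425 0.515 0.002]
(103, 140) [0.673 0.394 0.154]
(80, 243) [0.417 0.492 0.001]
(147, 152) [0.642 0.277 0.16 ]
(125, 240) [0.42  0.31  0.158]
(187, 178) [0.586 0.178 0.126]
(176, 247) [ 0.415  0.22  -0.003]
(183, 162) [0.635 0.196 0.104]
(184, 163) [0.623 0.186 0.137]
```

View pics/crop1.png

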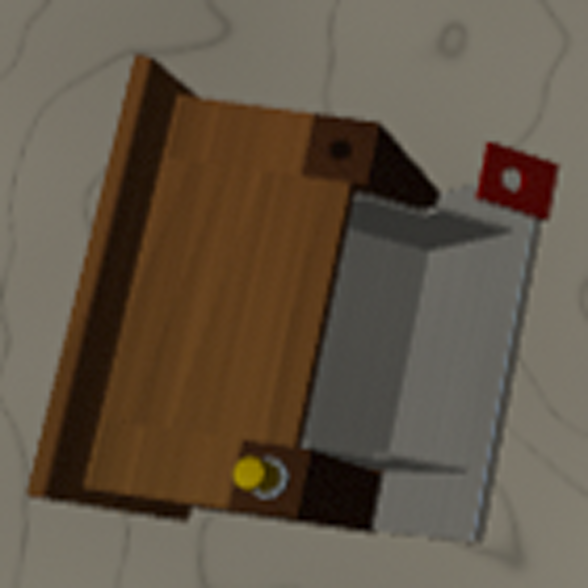

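Heights and sizes agree with the given ones (chowki 340x500 mm, knob tops 0.082, pin knob top 0.194). I'll work out the unit frame and the bin tilt, then move over lid2.

```bash
cat >> h.py <<'E'
def sh(p,alpha=None):
    s=sensors.get_obs(); q=s['eef_rot']; r=R.from_quat([q[1],q[2],q[3],q[0]]); X=r.as_matrix()[:,0]
    a=np.degrees(np.arctan2(X[1],X[0])); print('t',round(s['t'],2),'tcp',s['tcp_pos'].round(4),'a',round(a,1),'zt',r.as_matrix()[:,2].round(3),'F',s['wrist_force'].round(1),'w',round(s['grip_width'],4))
    if p is not None: print('  shift cm',totool(p),'roll',None if alpha is None else round(np.radians(a-alpha),3))
E
python3 - <<'E'
from h import *
d=np.load('top.npz');p=d['p']
c=cam('top')
L=ray(c,141,155.7,.160);print('lock ray',L.round(4))
z=p[...,2]; m=np.zeros(z.shape,bool);m[120:255,60:160]=1
q=p[m&(z>.157)&(z<.163)][:,:2]; b=p[m&(z>.19)&(z<.203)][:,:2]
# drop the knob
b=b[b[:,1]>.35]; r=cv2.minAreaRect((b*1000).astype(np.float32));print('back',r)
th=np.radians(-6.6)
ey=-np.array([np.cos(th),np.sin(th)]);ex=np.array([-np.sin(th),np.cos(th)])
print('yrange',np.percentile(q@ey,[.5,99.5])*1000,'xrange',np.percentile(q@ex,[.5,99.5])*1000)
print('pin',(np.array([.4345,.3125])@ex)*1000,(np.array([.4345,.3125])@ey)*1000,'lock',L[:2]@ex*1000,L[:2]@ey*1000)
# bin panel: upper edge points
mm=np.zeros(z.shape,bool);mm[160:250,150:192]=1
g=p[mm&(z>.1)&(z<.16)]; x=g[:,:2]@ex*1000;y=g[:,:2]@ey*1000
for lo in range(100,150,10):
    k=(g[:,2]*1000>lo)&(g[:,2]*1000<lo+10)
    if k.any(): print(lo,k.sum(),np.percentile(x[k],[2,50,98]).round(1),np.percentile(y[k],[2,98]).round(1))
sh([.5145,-.1478,.16],-6.6)
E
```

```text
lock ray [0.632 0.291 0.16 ]
back ((545.3593139648438, 411.7021179199219), (14.202960014343262, 257.9617614746094), 83.63448333740234)
yrange [-614.07970727 -375.83443728] xrange [342.51716542 467.40388945]
pin 360.3691811392745 -395.7026071243514 lock 361.6806730368536 -594.3240004942671
100 214 [261.  266.1 342.3] [-602.3 -381.4]
110 236 [245.1 258.4 342.7] [-589.1 -383.8]
120 376 [239.7 247.7 342.1] [-594.5 -383.4]
130 105 [240.5 250.8 342.7] [-607.2 -418.1]
140 50 [251.6 258.8 342. ] [-603.7 -577.9]
t 0.15 tcp [ 0.1556 -0.6048  0.2474] a 14.4 zt [-0.     0.002 -1.   ] F [ 0.  -0.1  0.2] w 0.0855
  shift cm [ 46.14 -35.31   8.8 ] roll 0.367
```

Unit frame: holes sit 20 mm behind the front and about 199 mm apart, with the bin tilt near 0.75. Now moving to lid2.

```bash
python3 -m pendant '[120,23,-17.6,4,0.18,120,23,-17.6,4,0.18,120,23,-17.6,4,0.18,120,23,-17.6,4,0.18,120,23,-17.6,4,0.18]' 60; python3 -m pendant '[120,23,-17.6,4,0.18,120,23,-17.6,4,0.18,120,23,-17.6,4,0.18,120,23,-17.6,4,0.18,120,23,-17.6,4,0.18]'; python3 -c "
from h import *
sh([.5145,-.1478,.16],-6.6)"
```

```text
t: 0.65
tcp_pos: [0.3091, -0.4086, 0.213]
eef_rot: [-0.001, 0.999, 0.036, -0.0]
wrist_force: [0.2, -0.2, 0.2]
grip_width: 0.0454
t: 1.15
tcp_pos: [0.4906, -0.2474, 0.1797]
eef_rot: [-0.001, 0.999, -0.054, -0.0]
wrist_force: [-0.6, -1.1, 0.5]
grip_width: 0.0454
t 1.15 tcp [ 0.4906 -0.2474  0.1797] a -6.2 zt [-0.     0.002 -1.   ] F [-0.6 -1.1  0.5] w 0.0454
  shift cm [  1.3  -10.16   1.99] roll 0.006
```

```bash
python3 -m pendant '[120,1.3,-10.2,2,0,120,1.3,-10.2,2,0,120,1.3,-10.2,2,0,120,1.3,-10.2,2,0,120,1.3,-10.2,2,0]'; python3 -c "
from h import *
sh([.5145,-.1478,.079],-6.6)
c=cam('wrist'); save('w1',c['img']); print(np.linalg.inv(c['E'])[:3].round(3).tolist())
P=pts(c);m=(P[...,2]>.078)&(P[...,2]<.086);m[:,:]&=(np.hypot(P[...,0]-.5145,P[...,1]+.1478)<.03);print(m.sum(),P[m].mean(0).round(4),cv2.minAreaRect((P[m][:,:2]*1e3).astype(np.float32)))"
```

```text
t: 1.65
tcp_pos: [0.5145, -0.1483, 0.1602]
eef_rot: [-0.0, 0.999, -0.055, 0.0]
wrist_force: [0.2, -0.4, -0.6]
grip_width: 0.0453
t 1.65 tcp [ 0.5145 -0.1483  0.1602] a -6.3 zt [ 0.     0.001 -1.   ] F [ 0.2 -0.4 -0.6] w 0.0453
  shift cm [-0.01 -0.04  8.12] roll 0.006
[[-0.109, 0.951, 0.289, 0.587], [-0.994, -0.104, -0.033, -0.157], [-0.002, -0.291, 0.957, 0.286]]
385 [ 0.5135 -0.1502  0.0822] ((513.0664672851562, -150.06277465820312), (14.835382461547852, 14.796324729919434), 45.75880813598633)
```

View pics/w1.png

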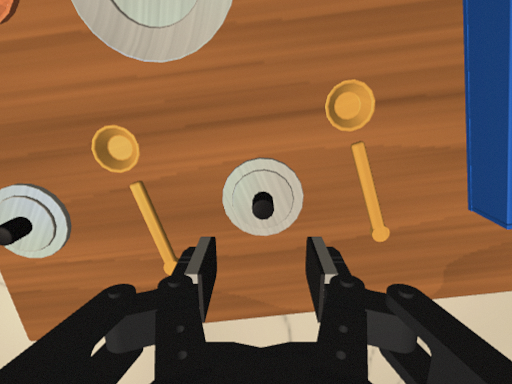

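The wrist view shows lid2's knob at (263,206), centred between the jaws to within 2 mm, and both spoons and lid1 in view. Descend and grip.

```bash
python3 -m pendant '[120,-0.1,0.1,4,0,120,-0.1,0.1,8.1,0,120,-0.1,0.1,8.1,0,120,-0.1,0.1,8.1,0,120,-0.1,0.1,8.1,0]'; python3 -m pendant '[230,0,0,0,0,230,0,0,0,0,230,0,0,0,0,230,0,0,0,0,230,0,0,0,0]';  python3 -m pendant '[230,0,0,-3,0,230,0,0,-7,0,230,0,0,-12,0,230,0,0,-12,0,230,0,0,-12,0]'; python3 -c "
from h import *
sh([.5625,.25,.2],-6.6)"
```

```text
t: 2.2
tcp_pos: [0.5139, -0.1507, 0.0807]
eef_rot: [-0.0, 0.998, -0.056, 0.001]
wrist_force: [0.8, 0.5, 0.3]
grip_width: 0.0453
t: 2.7
tcp_pos: [0.5145, -0.1511, 0.0821]
eef_rot: [0.0, 0.998, -0.056, 0.002]
wrist_force: [-1.6, -0.2, 5.7]
grip_width: 0.0136
t: 3.2
tcp_pos: [0.5149, -0.1512, 0.2038]
eef_rot: [0.001, 0.998, -0.055, 0.003]
wrist_force: [-0.7, -0.6, -1.6]
grip_width: 0.0131
t 3.2 tcp [ 0.5149 -0.1512  0.2038] a -6.4 zt [ 0.006 -0.002 -1.   ] F [-0.7 -0.6 -1.6] w 0.0131
  shift cm [  0.28 -40.4    0.31] roll 0.004
```

```bash
python3 -m pendant '[230,0,-5,0,0,230,0.1,-10,0,0,230,0.1,-15,0,0,230,0.2,-20,0,0,230,0.2,-20,0,0]'; python3 -m pendant '[230,0,-5,0,0,230,0.1,-10,0,0,230,0.1,-15,0,0,230,0.1,-20.4,0,0,230,0.1,-20.4,0,0]'; python3 -c "
from h import *
sh([.5625,.25,.123],-6.6)
c=cam('wrist'); save('w2',c['img'])"
```

```text
t: 3.7
tcp_pos: [0.5376, 0.0525, 0.2006]
eef_rot: [0.0, 0.999, -0.052, 0.001]
wrist_force: [-0.2, -1.3, -1.0]
grip_width: 0.0132
t: 4.2
tcp_pos: [0.5585, 0.2587, 0.198]
eef_rot: [0.0, 0.999, -0.05, -0.001]
wrist_force: [0.3, -0.6, -0.9]
grip_width: 0.0135
t 4.2 tcp [0.5585 0.2587 0.198 ] a -5.7 zt [-0.002 -0.    -1.   ] F [ 0.3 -0.6 -0.9] w 0.0135
  shift cm [0.5  0.82 7.5 ] roll 0.015
```

View pics/w2.png

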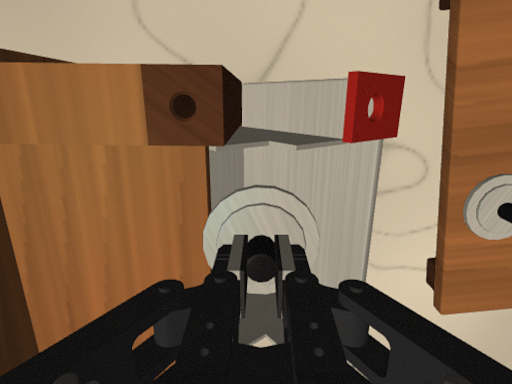

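Lid2 is held (disc around (262,235)), with its left edge over the board's front edge at x≈210. I'll shift forward 1 cm, lower and release.

```bash
python3 -m pendant '[230,0.5,1.0,0,0,230,0.5,1.0,3,0,230,0.5,1.0,7.5,0,230,0.5,1.0,7.5,0,230,0.5,1.0,7.5,0]'; python3 -m pendant '[160,0,0,0,0,160,0,0,0,0,160,0,0,0,0,160,0,0,-6,0,160,0,0,-9,0]'; python3 -c "
from h import *
sh([.5143,.0414,.20],-6.6)
c=cam('wrist'); save('w3',c['img']);P=pts(c)
for (u,v) in [(183,106)]: print(ray(c,u,v,.16).round(4),P[v,u])
"
```

```text
t: 4.75
tcp_pos: [0.5614, 0.2442, 0.1204]
eef_rot: [0.001, 0.999, -0.052, -0.003]
wrist_force: [0.6, -0.4, -0.7]
grip_width: 0.0128
t: 5.25
tcp_pos: [0.5623, 0.2428, 0.2122]
eef_rot: [0.001, 0.999, -0.052, -0.003]
wrist_force: [1.2, 0.7, 2.1]
grip_width: 0.0322
t 5.25 tcp [0.5623 0.2428 0.2122] a -6.0 zt [-0.006 -0.002 -1.   ] F [1.2 0.7 2.1] w 0.0322
  shift cm [-2.66 20.53  1.3 ] roll 0.01
[0.6351 0.2774 0.16  ] [0.63506815 0.27715624 0.16104279]
```

View pics/w3.png

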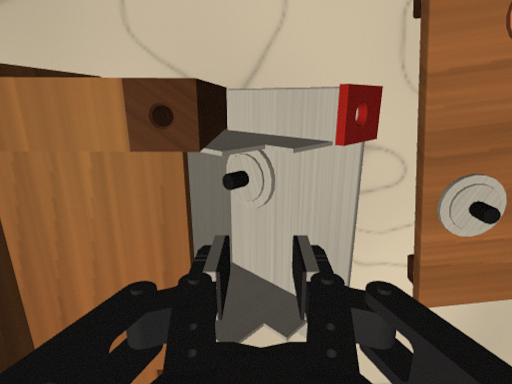

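Lid2 lies in the bin, leaning on its front panel (knob (236,180)); the lock hole is seen at (162,116). Next lid1.

```bash
python3 -m pendant '[120,-0.6,5,0,0,120,-1.3,10,1,0,120,-2,15,1.3,0,120,-2.7,20.5,1.3,0,120,-2.7,20.5,1.3,0]';  python3 -c "
from h import *
sh([.5143,.0414,.079],-6.6)
c=cam('wrist');P=pts(c)
m=(P[...,2]>.078)&(P[...,2]<.086)&(np.hypot(P[...,0]-.5145,P[...,1]-.0414)<.03);print(m.sum(),P[m].mean(0).round(4),cv2.minAreaRect((P[m][:,:2]*1e3).astype(np.float32)))"
```

```text
t: 5.8
tcp_pos: [0.5176, 0.0387, 0.2095]
eef_rot: [-0.0, 0.998, -0.055, 0.005]
wrist_force: [0.3, -0.1, -0.1]
grip_width: 0.0455
t 5.8 tcp [0.5176 0.0387 0.2095] a -6.3 zt [ 0.01  0.   -1.  ] F [ 0.3 -0.1 -0.1] w 0.0455
  shift cm [-0.49 -0.21 13.04] roll 0.005
259 [0.5134 0.0399 0.0823] ((512.85595703125, 40.01213073730469), (15.230052947998047, 15.22118091583252), 7.871603965759277)
```

```bash
python3 -m pendant '[120,-0.5,-0.2,4,0,120,-0.5,-0.2,8,0,120,-0.5,-0.2,11,0,120,-0.5,-0.2,12.9,0,120,-0.5,-0.2,12.9,0]'; python3 -m pendant '[230,0,0,0,0,230,0,0,0,0,230,0,0,0,0,230,0,0,0,0,230,0,0,0,0]';  python3 -m pendant '[230,0,0,-3,0,230,0,0,-7,0,230,0,0,-12,0,230,0,0,-12,0,230,0,0,-12,0]'; python3 -c "
from h import *
sh([.4979,.247,.2],-6.6)"
```

```text
t: 6.35
tcp_pos: [0.5127, 0.0429, 0.0778]
eef_rot: [-0.001, 0.999, -0.055, 0.003]
wrist_force: [-0.1, 0.5, 0.3]
grip_width: 0.0456
t: 6.85
tcp_pos: [0.5141, 0.0431, 0.0797]
eef_rot: [-0.001, 0.999, -0.055, 0.004]
wrist_force: [0.1, 1.3, 5.9]
grip_width: 0.0135
t: 7.35
tcp_pos: [0.5139, 0.0427, 0.2015]
eef_rot: [-0.001, 0.998, -0.055, 0.006]
wrist_force: [-0.7, -0.8, -1.0]
grip_width: 0.0136
t 7.35 tcp [0.5139 0.0427 0.2015] a -6.3 zt [ 0.012  0.002 -1.   ] F [-0.7 -0.8 -1. ] w 0.0136
  shift cm [ -3.82 -20.13   0.16] roll 0.006
```

```bash
python3 -m pendant '[230,-1,-5,0,0,230,-2,-10,0,0,230,-3,-15,0,0,230,-3.8,-20,0,0,230,-3.8,-20,0,0]'; python3 -m pendant '[230,0,0,0,0,230,0,0,3,0,230,0,0,7.8,0,230,0,0,7.8,0,230,0,0,7.8,0]'; python3 -m pendant '[160,0,0,0,0,160,0,0,0,0,160,0,0,0,0,160,0,0,-6,0,160,0,0,-9,0]'; python3 -c "
from h import *
sh([.5309,.16,.25],-6.6)
c=cam('wrist'); save('w4',c['img']);c=cam('top');save('t4',c['img']);np.savez('t4.npz',p=pts(c),img=c['img'])
"
```

```text
t: 7.85
tcp_pos: [0.4956, 0.2498, 0.1989]
eef_rot: [-0.001, 0.999, -0.052, 0.004]
wrist_force: [0.5, -0.9, -0.4]
grip_width: 0.0135
t: 8.35
tcp_pos: [0.4951, 0.2486, 0.1194]
eef_rot: [-0.0, 0.999, -0.052, 0.002]
wrist_force: [-0.0, 0.6, -0.5]
grip_width: 0.0138
t: 8.85
tcp_pos: [0.4955, 0.2482, 0.213]
eef_rot: [-0.001, 0.999, -0.053, 0.003]
wrist_force: [1.1, 0.7, -0.1]
grip_width: 0.0317
t 8.85 tcp [0.4955 0.2482 0.213 ] a -6.1 zt [ 0.006  0.002 -1.   ] F [ 1.1  0.7 -0.1] w 0.0317
  shift cm [ 4.47  8.39 -3.69] roll 0.009
```

View pics/w4.png

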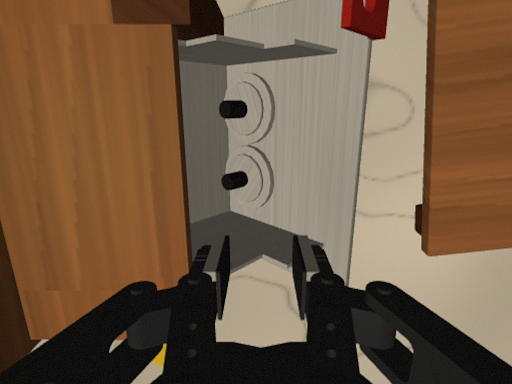

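Both lids are in the bin, leaning on its front panel (knobs (233,110) and (234,180)). Next I move to the front of the bin with jaws shut.

```bash
python3 -m pendant '[255,0.8,4,-1,0,255,1.8,8,-1,0,255,2.9,11.3,-1,0,255,2.9,11.3,-1,0,255,2.9,11.3,-1,0]'; python3 -m pendant '[255,0,0,4,0,255,0,0,9,0,255,0,0,10,0,255,0,0,10,0,255,0,0,10,0]'; python3 -c "
from h import *
sh([.5137,.1328,.122],-6.6)"
```

```text
t: 9.45
tcp_pos: [0.5171, 0.134, 0.2318]
eef_rot: [-0.004, 0.998, -0.054, 0.011]
wrist_force: [-0.8, -0.0, 0.3]
grip_width: -0.0002
t: 9.95
tcp_pos: [0.5206, 0.1355, 0.1342]
eef_rot: [-0.005, 0.998, -0.053, 0.013]
wrist_force: [-0.4, -0.5, 1.4]
grip_width: -0.0003
t 9.95 tcp [0.5206 0.1355 0.1342] a -6.1 zt [ 0.026  0.008 -1.   ] F [-0.4 -0.5  1.4] w -0.0003
  shift cm [-0.69  0.36  1.19] roll 0.009
```

```bash
python3 -m pendant '[255,-0.3,-2,1,0,255,-0.3,-3.2,0.8,0,255,-0.3,-4.2,0.4,0,255,-0.3,-5.2,-0.1,0,255,-0.3,-6,-0.6,0]'; python3 -m pendant '[255,0,-1.2,-0.5,0,255,0.1,-2.4,-1.0,0,255,0.1,-3.4,-1.4,0,255,0.1,-4.4,-1.7,0,255,0.1,-5,-1.8,0]'; python3 -c "
from h import *
sh([.5309-.115*.0145,.2818-.9934*.0145,.162],-6.6)
c=cam('top');P=pts(c);save('t5',c['img'])
z=P[...,2];mm=np.zeros(z.shape,bool);mm[130:250,130:200]=1
ex=np.array([.115,.9934]);ey=np.array([-.9934,.115]);x=P[...,:2]@ex-.341;y=P[...,:2]@ey+.495
k=mm&(z>.1)&(z<.18)&(abs(y)>.085)&(abs(y)<.115)&(x<0); print(k.sum(),np.percentile(x[k],[2,10,50]),np.percentile(z[k],[50,90]))
"
```

```text
t: 10.45
tcp_pos: [0.5252, 0.191, 0.1485]
eef_rot: [0.002, 0.999, -0.052, 0.013]
wrist_force: [-16.8, -23.3, 29.7]
grip_width: -0.0003
t: 10.95
tcp_pos: [0.5308, 0.242, 0.1664]
eef_rot: [0.002, 0.999, -0.052, 0.013]
wrist_force: [0.2, 0.9, -0.5]
grip_width: 0.0002
t 10.95 tcp [0.5308 0.242  0.1664] a -5.9 zt [ 0.026 -0.006 -1.   ] F [ 0.2  0.9 -0.5] w 0.0002
  shift cm [-0.43 -2.51  0.42] roll 0.011
272 [-0.08385414 -0.08050062 -0.06805171] [0.15006215 0.16373514]
```

```bash
python3 -c "
import cv2
a=cv2.imread('pics/t5.png')[110:270,60:240];cv2.imwrite('pics/t5c.png',cv2.resize(a,None,fx=3.5,fy=3.5,interpolation=cv2.INTER_CUBIC))"
```

```text
(no output)
```

View pics/t5c.png

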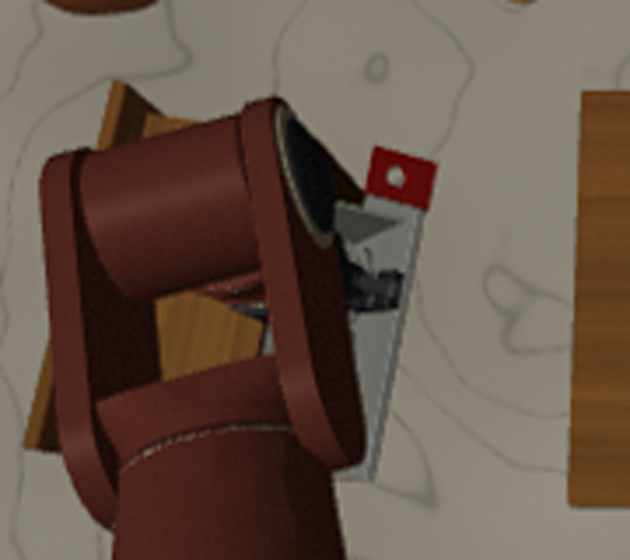

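The fingers slipped over the panel's top edge because they weren't deep enough; the bin stands at about 0.57 rad. I'll retreat up and out, then go in deeper.

```bash
python3 -m pendant '[255,0,0,-3,0,255,0,0.5,-5,0,255,-0.3,4,-5,0,255,-0.3,8.5,-5,0,255,-0.3,8.5,-5,0]'; python3 -m pendant '[255,0,0,4,0,255,0,0,8.5,0,255,0,0,8.5,0,255,0,0,8.5,0,255,0,0,8.5,0]'; python3 -c "
from h import *
s=sensors.get_obs();t=s['tcp_pos'];sh([.5309-.115*.0145,.2818-.9934*.0145,.149],-6.6)
ex=np.array([.115,.9934]);ey=np.array([-.9934,.115]);print(t[:2]@ex-.341,t[:2]@ey+.495)
c=cam('top');P=pts(c)
z=P[...,2];mm=np.zeros(z.shape,bool);mm[130:250,130:200]=1
x=P[...,:2]@ex-.341;y=P[...,:2]@ey+.495
for a,b in((-.125,-.07),(.06,.115)):
  k=mm&(z>.1)&(z<.18)&(y>a)&(y<b)&(x<0)&(x>-.12); print(k.sum(),np.percentile(x[k],[2,10,50]),np.percentile(z[k],[50,90]))
c=cam('wrist');save('w6',c['img'])
"
```

```text
t: 11.5
tcp_pos: [0.5171, 0.155, 0.2156]
eef_rot: [0.003, 0.998, -0.054, 0.013]
wrist_force: [-0.4, -0.2, -0.2]
grip_width: 0.0001
t: 12.0
tcp_pos: [0.5207, 0.155, 0.1331]
eef_rot: [0.002, 0.998, -0.053, 0.014]
wrist_force: [-0.1, -0.7, 0.7]
grip_width: -0.0
t 12.0 tcp [0.5207 0.155  0.1331] a -6.1 zt [ 0.029 -0.006 -1.   ] F [-0.1 -0.7  0.7] w -0.0
  shift cm [ -0.31 -11.26  -1.63] roll 0.008
-0.12713782323094064 -0.0044823696270021585
92 [-0.08053584 -0.07340332 -0.05503016] [0.15955204 0.16582574]
19 [-0.08010565 -0.07870721 -0.06687173] [0.12454537 0.13786521]
```

View pics/w6.png

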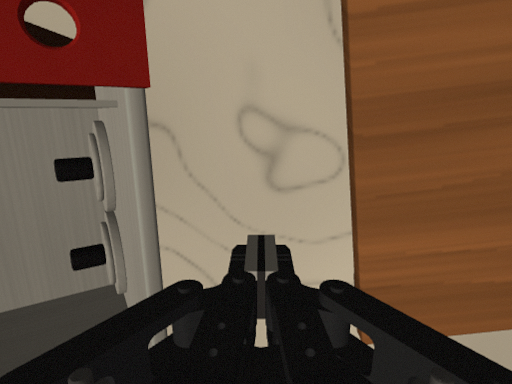

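Fingers are now in front of the panel (edge at x≈150 px). The finger knuckles spread wide along the jaw direction, so I turn the tool a quarter turn to push with the narrow side.

```bash
python3 -m pendant '[255,0,0,0,-0.15,255,0,0,0,-0.3,255,0,0,0,-0.45,255,0,0,0,-0.6,255,0,0,0,-0.75]'; python3 -m pendant '[255,0,0,0,-0.15,255,0,0,0,-0.3,255,0,0,0,-0.45,255,0,0,0,-0.6,255,0,0,0,-0.75]';  python3 -m pendant '[255,0,0,0,-0.1,255,0,0,0,-0.1,255,0,0,1,-0.1,255,0,0,1,-0.1,255,0,0,1,-0.1]'; python3 -c "
from h import *
s=sensors.get_obs();t=s['tcp_pos'];sh([.5309-.115*.0115,.2818-.9934*.0115,.152],83.4)
ex=np.array([.115,.9934]);ey=np.array([-.9934,.115]);print(t[:2]@ex-.341,t[:2]@ey+.495)
"
```

```text
t: 12.6
tcp_pos: [0.5222, 0.1553, 0.1359]
eef_rot: [0.008, 0.948, 0.319, 0.015]
wrist_force: [0.6, 0.1, -0.3]
grip_width: -0.0002
t: 13.1
tcp_pos: [0.5234, 0.1557, 0.1382]
eef_rot: [0.014, 0.765, 0.644, 0.012]
wrist_force: [0.8, 0.2, 0.1]
grip_width: -0.0002
t: 13.6
tcp_pos: [0.5233, 0.1556, 0.1275]
eef_rot: [0.014, 0.732, 0.681, 0.011]
wrist_force: [-0.6, 0.5, -0.3]
grip_width: -0.0002
t 13.6 tcp [0.5233 0.1556 0.1275] a 85.8 zt [ 0.036 -0.005 -0.999] F [-0.6  0.5 -0.3] w -0.0002
  shift cm [11.49 -0.12 -2.48] roll 0.042
-0.1262735566642635 -0.0069761452230325816
```

```bash
python3 -m pendant '[255,2,0,0,0,255,4,0,-0.4,0,255,5.2,0,-0.8,0,255,6.4,0,-1.3,0,255,7.4,0,-1.6,0]'; python3 -c "
from h import *
s=sensors.get_obs();t=s['tcp_pos'];sh([.5309-.115*.0115,.2818-.9934*.0115,.152],83.4)
ex=np.array([.115,.9934]);ey=np.array([-.9934,.115]);print(t[:2]@ex-.341,t[:2]@ey+.495)
c=cam('top');P=pts(c)
z=P[...,2];mm=np.zeros(z.shape,bool);mm[130:250,130:200]=1
x=P[...,:2]@ex-.341;y=P[...,:2]@ey+.495
for a,b in((-.125,-.07),(.06,.115)):
  k=mm&(z>.1)&(z<.18)&(y>a)&(y<b)&(x<0)&(x>-.12); print(k.sum(),np.percentile(x[k],[2,10,50]),np.percentile(z[k],[50,90]))
"
```

```text
t: 14.1
tcp_pos: [0.5288, 0.2302, 0.1443]
eef_rot: [0.014, 0.732, 0.681, 0.012]
wrist_force: [1.0, -2.5, 0.5]
grip_width: -0.0001
t 14.1 tcp [0.5288 0.2302 0.1443] a 85.8 zt [ 0.037 -0.005 -0.999] F [ 1.  -2.5  0.5] w -0.0001
  shift cm [ 4.01 -0.18 -0.79] roll 0.042
-0.05150190953110423 -0.0038130409912650043
96 [-0.04071486 -0.03956019 -0.03371082] [0.16347636 0.16706552]Traceback (most recent call last):
  File "<string>", line 9, in <module>
    k=mm&(z>.1)&(z<.18)&(y>a)&(y<b)&(x<0)&(x>-.12); print(k.sum(),np.percentile(x[k],[2,10,50]),np.percentile(z[k],[50,90]))
                                                                  ~~~~~~~~~~~~~^^^^^^^^^^^^^^^^
    return _quantile_unchecked(
        a, q, axis, out, overwrite_input, method, keepdims, weights)
    return _ureduce(a,
                    func=_quantile_ureduce_func,
    ...<5 lines>...
                    overwrite_input=overwrite_input,
                    method=method)
    r = func(a, **kwargs)
    result = _quantile(arr,
                       quantiles=q,
    ...<2 lines>...
                       out=out,
                       weights=wgt)
    slices_having_nans = np.isnan(arr[-1, ...])
                                  ~~~^^^^^^^^^
IndexError: index -1 is out of bounds for axis 0 with size 0
```

The push works: panel edge at -40 mm, 11 mm ahead of the TCP as expected. Continue gently to the stop.

```bash
python3 -m pendant '[255,1.2,0,-0.4,0,255,2.2,0,-0.6,0,255,3,0,-0.7,0,255,3.5,0,-0.8,0,255,3.8,0,-0.8,0]'; python3 -m pendant '[255,0.2,0,0,0,255,0.4,0,0,0,255,0.5,0,0,0,255,0.5,0,0,0,255,0.5,0,0,0]'; python3 -c "
from h import *
s=sensors.get_obs();t=s['tcp_pos'];sh([.5309-.115*.0115,.2818-.9934*.0115,.152],83.4)
ex=np.array([.115,.9934]);ey=np.array([-.9934,.115]);print(t[:2]@ex-.341,t[:2]@ey+.495)
"
```

```text
t: 14.65
tcp_pos: [0.5306, 0.2633, 0.1517]
eef_rot: [0.019, 0.732, 0.681, 0.005]
wrist_force: [-4.1, -31.9, 7.2]
grip_width: 0.0
t: 15.15
tcp_pos: [0.5306, 0.2631, 0.1516]
eef_rot: [0.022, 0.732, 0.681, -0.001]
wrist_force: [-2.8, -20.3, 6.6]
grip_width: -0.0001
t 15.15 tcp [0.5306 0.2631 0.1516] a 85.8 zt [ 0.03  -0.034 -0.999] F [ -2.8 -20.3   6.6] w -0.0001
  shift cm [ 0.72 -0.16 -0.06] roll 0.042
-0.018618675562246778 -0.0018787617026623793
```

```bash
python3 -m pendant '[255,-3,0,0,0,255,-6,0,-2,0,255,-6,0,-6,0,255,-6,0,-8,0,255,-6,0,-8,0]'; python3 -c "
from h import *
s=sensors.get_obs();t=s['tcp_pos'];sh([.4345,.3125,.24],83.4)
c=cam('wrist');save('w7',c['img']);np.savez('w7.npz',p=pts(c));t=cam('top');save('t7',t['img'])
ex=np.array([.115,.9934]);ey=np.array([-.9934,.115])
P=pts(c);x=P[...,:2]@ex-.341;y=P[...,:2]@ey+.495;z=P[...,2]
print(np.c_[y.ravel(),z.ravel(),x.ravel()][(z.ravel()>.14)&(x.ravel()<.008)&(x.ravel()>-.05)&(abs(y.ravel())<.06)].round(3)[::150])
a=np.vstack([cv2.resize(c['img'],(512,384))[:,:,:]]);b=cv2.resize(t['img'][115:265,60:215],None,fx=2.56,fy=2.56,interpolation=cv2.INTER_CUBIC)[:384]
b=cv2.copyMakeBorder(b,0,384-b.shape[0],0,0,cv2.BORDER_CONSTANT)
both=np.hstack([a,b]);save('both7',cv2.resize(both,(800,int(800*both.shape[0]/both.shape[1]))))
"
```

```text
t: 15.65
tcp_pos: [0.5258, 0.2068, 0.238]
eef_rot: [0.024, 0.732, 0.681, 0.003]
wrist_force: [-0.5, -0.2, -0.1]
grip_width: -0.0002
t 15.65 tcp [0.5258 0.2068 0.238 ] a 85.8 zt [ 0.037 -0.031 -0.999] F [-0.5 -0.2 -0.1] w -0.0002
  shift cm [ 9.86 -9.86 -0.86] roll 0.042
[[ 0.006  0.362  0.001]
 [ 0.006  0.362  0.001]
 [ 0.034  0.159 -0.002]
 [ 0.052  0.16  -0.004]
 [ 0.039  0.16  -0.004]
 [ 0.042  0.16  -0.004]
 [-0.058  0.14  -0.001]
 [-0.031  0.16  -0.002]
 [-0.005  0.16  -0.004]
 [ 0.023  0.16  -0.005]
 [ 0.05   0.161 -0.007]
 [-0.044  0.16  -0.003]
 [-0.017  0.16  -0.005]
 [ 0.01   0.16  -0.007]
 [ 0.035  0.161 -0.008]
 [-0.059  0.162 -0.004]
 [-0.051  0.162 -0.005]
 [ 0.006  0.158 -0.009]
 [-0.041  0.16  -0.008]
 [ 0.006  0.362  0.001]
 [ 0.006  0.362  0.001]
 [ 0.006  0.362  0.001]
 [ 0.006  0.362  0.001]]
```

View pics/both7.png

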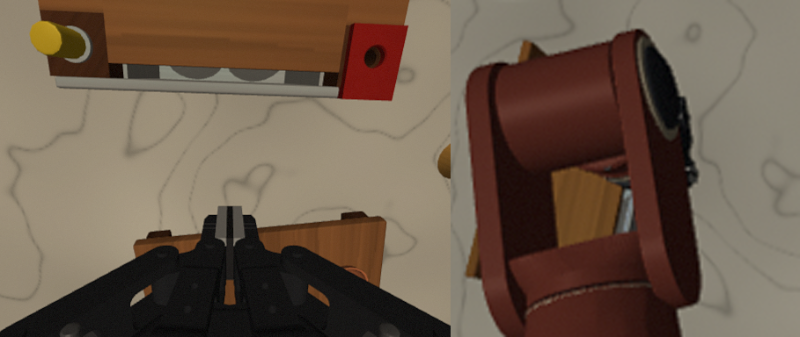

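The bin looks shut: panel top at z=0.160, tab over the post (hole near (426,64) full scale), pin at upper left. I check the tab's flatness and get the hole and pin positions.

```bash
cat > m.py <<'E'
from h import *
ex=np.array([.115,.9934]);ey=np.array([-.9934,.115])
def tabpin(c):
    P=pts(c);im=c['img'];h=cv2.cvtColor(im,cv2.COLOR_RGB2HSV);H,S,V=[h[...,i].astype(int) for i in range(3)]
    red=((H<8)|(H>172))&(S>140)&(V>60)&(P[...,2]>.15)&(P[...,2]<.18)
    q=P[red]; 
    if len(q)>50:
        u=q[:,:2]@ex;v=q[:,:2]@ey;A=np.c_[u-u.mean(),v-v.mean(),np.ones(len(u))]
        k,*_=np.linalg.lstsq(A,q[:,2],rcond=None);print('tab n',len(q),'z',k[2].round(4),'slope x,y',k[:2].round(3))
        z=k[2]
        M=red.astype(np.uint8);cs,hi=cv2.findContours(M,cv2.RETR_CCOMP,cv2.CHAIN_APPROX_NONE)
        for i,cc in enumerate(cs):
            if hi[0][i][3]>=0 and cv2.contourArea(cc)>15:
                w=np.array([ray(c,a,b,z)[:2] for a,b in cc[:,0]]);e=cv2.fitEllipse((w*1000).astype(np.float32)) if len(w)>5 else None
                print(' hole px',cc[:,0].mean(0),'ellipse',e,'unit',(np.array(e[0])@ex-341).round(1),(np.array(e[0])@ey+495).round(1))
    yel=(H>18)&(H<35)&(S>140)&(V>80)&(P[...,2]>.14)&(P[...,2]<.32)
    q=P[yel]
    if len(q)>30:
        zt=np.percentile(q[:,2],97);top=q[q[:,2]>zt-.003][:,:2]; e=cv2.minEnclosingCircle((top*1000).astype(np.float32))
        print('pin top z',zt.round(4),'circle',e,'n',len(top),'unit',(np.array(e[0])@ex-341).round(1),(np.array(e[0])@ey+495).round(1))
E
python3 -c "
from m import *
tabpin(cam('wrist'))
sh([.4345,.3125,.24],83.4)"
```

```text
tab n 5026 z 0.1686 slope x,y [-0.004  0.002]
 hole px [434.64788732  61.84507042] ellipse ((630.2171630859375, 290.5661315917969), (13.076464653015137, 14.667732238769531), 122.73631286621094) unit 20.1 -97.6
pin top z 0.1959 circle ((432.6473083496094, 312.35174560546875), 8.899914741516113) n 1132 unit 19.0 101.1
t 15.8 tcp [0.5232 0.2062 0.232 ] a 85.8 zt [ 0.028 -0.034 -0.999] F [ 0.6 -0.6 -0.2] w 0.0006
  shift cm [ 9.93 -9.58 -1.41] roll 0.042
```

The tab is flat at 0.1686 and the bin is shut; tab hole at (0.630,0.2906), pin at (0.433,0.312). Go over the pin.

```bash
python3 -m pendant '[135,2.5,-2.4,-1.4,0,135,5,-4.8,-1.4,0.04,135,7.5,-7.2,-1.4,0.04,135,9.9,-9.6,-1.4,0.04,135,9.9,-9.6,-1.4,0.04]'; python3 -c "
from m import *
tabpin(cam('wrist'))
sh([.4335,.3123,.184],83.4)"
```

```text
t: 16.3
tcp_pos: [0.431, 0.3142, 0.2371]
eef_rot: [0.021, 0.744, 0.668, -0.003]
wrist_force: [1.1, -1.2, -0.8]
grip_width: 0.0403
pin top z 0.1954 circle ((432.33349609375, 312.24664306640625), 8.757938385009766) n 602 unit 18.9 101.4
t 16.35 tcp [0.4323 0.3131 0.2375] a 83.7 zt [ 0.024 -0.036 -0.999] F [-0.2 -0.1  0. ] w 0.0402
  shift cm [ 0.11 -0.03  5.35] roll 0.006
```

```bash
python3 -m pendant '[135,0.1,0,2,0,135,0.1,0,4,0,135,0.1,0,5.3,0,135,0.1,0,5.3,0,135,0.1,0,5.3,0]'; python3 -m pendant '[230,0,0,0,0,230,0,0,0,0,230,0,0,0,0,230,0,0,0,0,230,0,0,0,0]' 60; python3 -m pendant '[230,0,0,-2,0,230,0,0,-4,0,230,0,0,-6,0,230,0,0,-8.5,0,230,0,0,-8.5,0]'; python3 -c "
from m import *
tabpin(cam('wrist'))
sh([.6302,.2906,.272],83.4)"
```

```text
t: 16.85
tcp_pos: [0.434, 0.3118, 0.1843]
eef_rot: [0.021, 0.745, 0.667, -0.003]
wrist_force: [0.4, -0.2, 0.8]
grip_width: 0.0402
t: 17.35
tcp_pos: [0.4348, 0.3121, 0.1859]
eef_rot: [0.022, 0.745, 0.667, -0.002]
wrist_force: [-0.2, -0.8, 5.1]
grip_width: 0.0158
t: 17.85
tcp_pos: [0.434, 0.316, 0.2746]
eef_rot: [0.023, 0.745, 0.667, 0.001]
wrist_force: [0.1, -0.2, 0.4]
grip_width: 0.016
tab n 1769 z 0.1681 slope x,y [-0.013 -0.009]
 hole px [501.76086957 192.93478261] ellipse ((630.1126098632812, 291.79022216796875), (10.745394706726074, 14.551054000854492), 116.25414276123047) unit 21.3 -97.4
pin top z 0.2842 circle ((432.2851867675781, 316.3785095214844), 8.842168807983398) n 1057 unit 23.0 102.0
t 17.9 tcp [0.4332 0.3155 0.2722] a 83.7 zt [ 0.029 -0.033 -0.999] F [ 0.3 -0.1 -0.6] w 0.0162
  shift cm [-0.32 19.84  0.68] roll 0.005
```

Pin is lifted, tip at about 0.189. Carry it across to the tab hole, then correct.

```bash
python3 -m pendant '[230,0,4.5,0,0,230,0,9,0,0,230,-0.1,13.5,0.2,0,230,-0.2,17,0.3,0,230,-0.3,19.8,0.3,0]'; python3 -m pendant '[230,0,0,0,0,230,0,0,0,0,230,0,0,0,0,230,0,0,0,0,230,0,0,0,0]'; python3 -c "
from m import *
c=cam('wrist');tabpin(c);save('w8',c['img'])
sh([.6302,.2906,.272],83.4)"
```

```text
t: 18.4
tcp_pos: [0.6308, 0.2899, 0.272]
eef_rot: [0.021, 0.745, 0.667, -0.002]
wrist_force: [-1.0, 0.8, -0.4]
grip_width: 0.0159
t: 18.9
tcp_pos: [0.63, 0.2903, 0.2724]
eef_rot: [0.021, 0.745, 0.667, -0.002]
wrist_force: [-0.4, -0.2, -1.1]
grip_width: 0.0161
tab n 2228 z 0.1682 slope x,y [-0.012  0.006]
pin top z 0.2818 circle ((628.5682983398438, 290.6741027832031), 8.882829666137695) n 1070 unit 20.0 -96.0
t 18.95 tcp [0.6301 0.2903 0.2725] a 83.7 zt [ 0.026 -0.035 -0.999] F [ 0.6  0.3 -0.2] w 0.0157
  shift cm [0.03 0.   0.05] roll 0.005
```

View pics/w8.png

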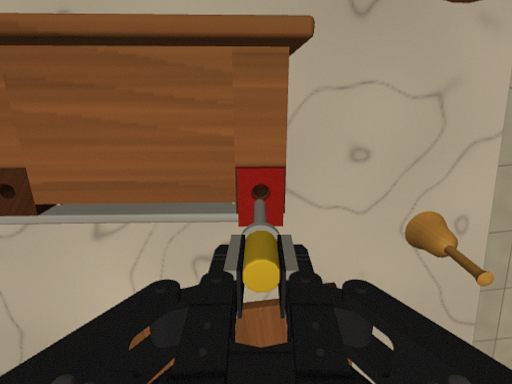

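The pin hangs just above the tab; hole centre about (261,191), shaft tip about (260,202). Comparing projections to check the pin's lean.

```bash
python3 -c "
from m import *
c=cam('wrist');P=pts(c)
def pr(p):
    q=c['E']@np.r_[p,1];return np.round([c['cx']+c['f']*q[0]/-q[2],c['cy']-c['f']*q[1]/-q[2]],1)
print('tip if vertical',pr([.6286,.2907,.188]),'flange',pr([.6286,.2907,.25]),'hole',pr([.6302,.2906,.168]), 'lock?',pr([.6302,.2906,.160]))
z=P[...,2]; x=P[...,0];y=P[...,1]
for a in np.arange(.186,.246,.008):
    k=(z>a)&(z<a+.008)&(np.hypot(x-.629,y-.291)<.012);
    if k.sum()>5: v,u=np.nonzero(k);print(a.round(3),k.sum(),'u',u.min(),u.max(),'v',v.min(),v.max(),'xy',x[k].mean().round(4),y[k].min().round(4),y[k].max().round(4))
im=c['img'].astype(int);g=c['img'];red=(g[...,0].astype(int)>100)&(g[...,1]<60)
for v in range(182,206,2): r=np.nonzero(~red[v,238:284])[0]+238; print(v,(r.min(),r.max()) if len(r) else None,end=' ')
"
```

```text
tip if vertical [257.3 201.4] flange [259.5 242.1] hole [258.9 192.4] lock? [258.6 189.3]
0.186 6 u 254 264 v 200 203 xy 0.6291 0.2911 0.2938
0.194 44 u 254 264 v 200 206 xy 0.6299 0.291 0.2942
0.202 51 u 254 265 v 204 212 xy 0.6297 0.2901 0.2943
0.21 56 u 254 265 v 208 216 xy 0.6297 0.2902 0.2943
0.218 61 u 253 265 v 213 222 xy 0.6295 0.2913 0.2945
0.226 38 u 253 265 v 219 223 xy 0.6294 0.2913 0.2942
0.242 84 u 241 279 v 223 234 xy 0.6294 0.2932 0.3011
182 None 184 (np.int64(257), np.int64(263)) 186 (np.int64(254), np.int64(266)) 188 (np.int64(252), np.int64(268)) 190 (np.int64(251), np.int64(269)) 192 (np.int64(251), np.int64(269)) 194 (np.int64(251), np.int64(268)) 196 (np.int64(252), np.int64(268)) 198 (np.int64(254), np.int64(283)) 200 (np.int64(256), np.int64(283)) 202 (np.int64(255), np.int64(283)) 204 (np.int64(254), np.int64(283))
```

```bash
python3 -c "
from m import *
s=sensors.get_obs();t=s['tcp_pos'];print(t)
for d in(.02,.04,.06,.08): print(d,totool(t+np.array([.001,.0007,-d])))"
```

```text
[0.63029283 0.29019539 0.27248753]
0.02 [0.14 0.03 2.  ]
0.04 [ 0.21 -0.03  4.  ]
0.06 [ 0.27 -0.08  5.99]
0.08 [ 0.33 -0.14  7.99]
```

```bash
python3 -m pendant '[230,0.1,0.1,0.4,0,230,0.1,0.05,1.2,0,230,0.14,0.03,2,0,230,0.17,0,3,0,230,0.17,0,3,0]'; python3 -c "
from m import *
s=sensors.get_obs();t=s['tcp_pos'];sh(None)
for d in(.02,.035,.05): print(d,totool(np.array([.6313,.2909,t[2]-d])))"
```

```text
t: 19.5
tcp_pos: [0.6301, 0.2904, 0.2392]
eef_rot: [0.021, 0.745, 0.667, -0.004]
wrist_force: [0.4, -0.5, -1.2]
grip_width: 0.0159
t 19.5 tcp [0.6301 0.2904 0.2392] a 83.7 zt [ 0.021 -0.036 -0.999] F [ 0.4 -0.5 -1.2] w 0.0159
0.02 [0.13 0.06 2.  ]
0.035 [0.18 0.02 3.5 ]
0.05 [ 0.23 -0.01  5.  ]
```

Through the tab with no force. Continue down.

```bash
python3 -m pendant '[230,0.1,0.06,0.8,0,230,0.12,0.06,1.6,0,230,0.15,0.04,2.4,0,230,0.18,0.02,3.2,0,230,0.18,0.02,3.2,0]'; python3 -c "
from m import *
s=sensors.get_obs();t=s['tcp_pos'];sh(None)
for d in(.01,.015,.02): print(d,totool(np.array([.6308,.2908,t[2]-d])))
tabpin(cam('wrist'))"
```

```text
t: 20.0
tcp_pos: [0.6304, 0.2907, 0.205]
eef_rot: [0.02, 0.745, 0.667, -0.006]
wrist_force: [-0.1, -0.1, -0.3]
grip_width: 0.0164
t 20.0 tcp [0.6304 0.2907 0.205 ] a 83.7 zt [ 0.018 -0.037 -0.999] F [-0.1 -0.1 -0.3] w 0.0164
0.01 [0.05 0.02 1.  ]
0.015 [0.06 0.01 1.5 ]
0.02 [ 0.08 -0.    2.  ]
tab n 2173 z 0.168 slope x,y [-0.072  0.023]
pin top z 0.2145 circle ((628.9816284179688, 291.1675720214844), 8.925885200500488) n 1065 unit 20.6 -96.3
```

```bash
python3 -m pendant '[230,0.03,0.02,0.5,0,230,0.05,0.02,1.0,0,230,0.05,0.02,1.2,0,230,0.05,0.02,1.2,0,230,0.05,0.02,1.2,0]'; python3 -m pendant '[150,0,0,0,0,150,0,0,0,0,150,0,0,0,0,150,0,0,-2,0,150,0,0,-5,0]'; python3 -c "
from m import *
tabpin(cam('wrist'));sh(None)"
```

```text
t: 20.55
tcp_pos: [0.6313, 0.2909, 0.194]
eef_rot: [0.02, 0.745, 0.667, -0.005]
wrist_force: [-1.2, -0.4, -0.8]
grip_width: 0.0164
t: 21.05
tcp_pos: [0.629, 0.2922, 0.2414]
eef_rot: [0.019, 0.745, 0.667, -0.007]
wrist_force: [1.0, 0.6, 0.6]
grip_width: 0.0354
tab n 2128 z 0.1682 slope x,y [-0.017  0.011]
 hole px [263.53076923 218.58461538] ellipse ((629.7197265625, 283.0413513183594), (23.96849250793457, 40.3037109375), 177.62939453125) unit 12.6 -98.0
pin top z 0.2034 circle ((629.77978515625, 291.1260986328125), 8.7273588180542) n 621 unit 20.6 -97.1
t 21.1 tcp [0.6319 0.2935 0.2503] a 83.7 zt [ 0.026 -0.034 -0.999] F [1.4 0.8 4.4] w 0.0351
```

The pin top is at the expected height, so it is fully down. Now to spoon1, turning back.

```bash
python3 -m pendant '[150,0,0,-1,0.15,150,-4,0,-1,0.3,150,-9,0,-1,0.45,150,-13,-1,-1,0.6,150,-17,-2,-1,0.75]'; python3 -c "
from m import *
sh([.524,-.055,.20],9.5)"
```

```text
t: 21.6
tcp_pos: [0.5927, 0.1256, 0.2652]
eef_rot: [0.021, 0.938, 0.345, 0.007]
wrist_force: [1.0, -0.3, 0.2]
grip_width: 0.0352
t 21.6 tcp [0.5927 0.1256 0.2652] a 40.4 zt [ 0.027 -0.034 -0.999] F [ 1.  -0.3  0.2] w 0.0352
  shift cm [-16.93   9.     6.95] roll 0.539
```

```bash
cat >> m.py <<'E'
def spoon(c,guess):
    P=pts(c);h=cv2.cvtColor(c['img'],cv2.COLOR_RGB2HSV);H,S,V=[h[...,i].astype(int) for i in range(3)]
    k=(H>14)&(H<34)&(S>140)&(V>110)&(np.hypot(P[...,0]-guess[0],P[...,1]-guess[1])<.1)&(P[...,2]>.05)&(P[...,2]<.066)
    n,l,st,_=cv2.connectedComponentsWithStats(k.astype(np.uint8))
    out=[]
    for i in range(1,n):
        if st[i,4]<60: continue
        q=P[l==i];r=cv2.minAreaRect((q[:,:2]*1000).astype(np.float32));b=cv2.boxPoints(r);e=max((b[1]-b[0],b[2]-b[1]),key=np.linalg.norm)
        print('brass A',st[i,4],'ctr',np.round(r[0],1),'size',np.round(sorted(r[1]),1),'dir',round(np.degrees(np.arctan2(e[1],e[0])),1),'z',np.percentile(q[:,2],[5,95]).round(4))
E
python3 -m pendant '[150,-4,2,2,0.15,150,-8,4,4,0.3,150,-12,6,6,0.45,150,-17,9,7,0.54,150,-17,9,7,0.54]';python3 -c "
from m import *
c=cam('wrist');spoon(c,(.51,-.057));spoon(c,(.53,-.23));sh([.524,-.055,.070],9.5)"
```

```text
t: 22.1
tcp_pos: [0.5213, -0.0589, 0.198]
eef_rot: [0.019, 0.997, 0.08, 0.011]
wrist_force: [-0.3, 0.5, 0.0]
grip_width: 0.0347
brass A 1382 ctr [563.5 -47.5] size [34.1 36.1] dir -81.5 z [0.0526 0.0622]
brass A 991 ctr [493.9 -62.4] size [13.6 86.1] dir 10.0 z [0.0552 0.0587]
brass A 1224 ctr [ 576.1 -221.9] size [34.5 43.1] dir -76.1 z [0.0527 0.0622]
brass A 1095 ctr [ 505.8 -234.9] size [18.5 87.4] dir 14.7 z [0.0524 0.0584]
t 22.15 tcp [ 0.522  -0.0584  0.1986] a 9.3 zt [ 0.026 -0.035 -0.999] F [ 1.3 -0.9 -0.9] w 0.0353
  shift cm [-1.000e-02 -8.000e-01  1.284e+01] roll -0.004
```

```bash
python3 -c "
from m import *
sh([.5214,-.0569,.10],11.2);sh([.5214,-.0569,.069],11.2)"
```

```text
t 22.15 tcp [ 0.522  -0.0584  0.1986] a 9.3 zt [ 0.026 -0.035 -0.999] F [ 1.3 -0.9 -0.9] w 0.0353
  shift cm [-0.23 -0.54  9.85] roll -0.034
t 22.15 tcp [ 0.522  -0.0584  0.1986] a 9.3 zt [ 0.026 -0.035 -0.999] F [ 1.3 -0.9 -0.9] w 0.0353
  shift cm [-0.3  -0.66 12.94] roll -0.034
```

```bash
python3 -m pendant '[150,-0.2,-0.4,4,-0.03,150,-0.2,-0.5,8,-0.03,150,-0.3,-0.6,11,-0.03,150,-0.3,-0.66,12.9,-0.03,150,-0.3,-0.66,12.9,-0.03]';python3 -m pendant '[250,0,0,0,0,250,0,0,0,0,250,0,0,0,0,250,0,0,0,0,250,0,0,0,0]';python3 -m pendant '[250,0,0,-1,0,250,0,0,-3,0,250,0,0,-6,0,250,0,0,-9,0,250,0,0,-9,0]'; python3 -c "
from m import *
c=cam('wrist');save('w9',c['img']);P=pts(c);h=cv2.cvtColor(c['img'],cv2.COLOR_RGB2HSV);H,S=h[...,0].astype(int),h[...,1]
k=(H>100)&(H<130)&(S>130)&(P[...,2]>.086)&(P[...,2]<.097);q=P[k];print(k.sum(),cv2.minAreaRect((q[:,:2]*1000).astype(np.float32)))
sh([.589,-.34,.15],6.3)"
```

```text
t: 22.65
tcp_pos: [0.5219, -0.0557, 0.0688]
eef_rot: [0.018, 0.995, 0.096, 0.011]
wrist_force: [0.2, 0.1, 0.2]
grip_width: 0.0349
t: 23.15
tcp_pos: [0.5226, -0.0555, 0.0696]
eef_rot: [0.018, 0.995, 0.096, 0.012]
wrist_force: [1.0, 1.8, 2.3]
grip_width: 0.0072
t: 23.65
tcp_pos: [0.5229, -0.0533, 0.1653]
eef_rot: [0.02, 0.995, 0.096, 0.016]
wrist_force: [0.5, -0.0, 0.8]
grip_width: 0.0073
0 ((0.0, 0.0), (0.0, 0.0), 0.0)
t 23.7 tcp [ 0.5216 -0.053   0.1626] a 11.1 zt [ 0.032 -0.036 -0.999] F [-0.4  0.  -1. ] w 0.0071
  shift cm [ 1.07 29.39  2.5 ] roll 0.083
```

```bash
python3 -c "
from m import *
d=np.load('top.npz');P=d['p'];h=cv2.cvtColor(d['img'],cv2.COLOR_RGB2HSV);H,S=h[...,0].astype(int),h[...,1]
b=(H>100)&(H<130)&(S>120)&(P[...,0]>.45)&(P[...,0]<.72)&(P[...,1]<-.27)&(P[...,1]>-.45)
for a in(.08,.086,.089):
  k=b&(P[...,2]>a)&(P[...,2]<.097);q=P[k];print(a,k.sum(),cv2.minAreaRect((q[:,:2]*1000).astype(np.float32)))
k=b&(P[...,2]<.058);q=P[k];print(k.sum(),cv2.minAreaRect((q[:,:2]*1000).astype(np.float32)))
"
```

```text
0.08 509 ((589.7132568359375, -349.228515625), (199.8577880859375, 97.38054656982422), 6.03944206237793)
0.086 367 ((589.7132568359375, -349.228515625), (199.8577880859375, 97.38054656982422), 6.03944206237793)
0.089 276 ((589.3784790039062, -348.98382568359375), (199.29629516601562, 96.5515365600586), 5.924410343170166)
1892 ((599.1738891601562, -354.2983093261719), (208.89659118652344, 108.3592300415039), 6.0821099281311035)
```

Container fits its size well: centre (0.5896,-0.349), 6.0°. Carry spoon1 there.

```bash
python3 -c "
from m import *
sh([.6047,-.3303,.15],6.)"

```

```text
t 23.7 tcp [ 0.5216 -0.053   0.1626] a 11.1 zt [ 0.032 -0.036 -0.999] F [-0.4  0.  -1. ] w 0.0071
  shift cm [ 2.8  28.74  2.52] roll 0.089
```

```bash
python3 -m pendant '[250,0.5,5,0.3,0.03,250,1,10,0.6,0.06,250,1.5,15,0.9,0.09,250,2,20,1.2,0.09,250,2.4,24.5,1.8,0.09]'; python3 -m pendant '[250,0.3,2,0.3,0,250,0.4,4.2,0.5,0,250,0.4,4.2,0.5,0,250,0.4,4.2,0.5,0,250,0.4,4.2,0.5,0]'; python3 -c "
from m import *
sh([.6047,-.3303,.078],6.)
c=cam('wrist');P=pts(c);h=cv2.cvtColor(c['img'],cv2.COLOR_RGB2HSV);H,S=h[...,0].astype(int),h[...,1]
k=(H>100)&(H<130)&(S>120)&(P[...,2]>.087)&(P[...,2]<.098);q=P[k];print(k.sum(),cv2.minAreaRect((q[:,:2]*1000).astype(np.float32)))
"

```

```text
t: 24.2
tcp_pos: [0.592, -0.2912, 0.1538]
eef_rot: [0.018, 0.998, 0.051, 0.014]
wrist_force: [1.0, 0.4, -0.4]
grip_width: 0.0076
t: 24.7
tcp_pos: [0.5998, -0.3316, 0.1495]
eef_rot: [0.017, 0.998, 0.051, 0.014]
wrist_force: [0.1, 0.5, -0.5]
grip_width: 0.0072
t 24.7 tcp [ 0.5998 -0.3316  0.1495] a 5.9 zt [ 0.029 -0.033 -0.999] F [ 0.1  0.5 -0.5] w 0.0072
  shift cm [ 0.31 -0.33  7.15] roll -0.001
4201 ((621.5780639648438, -347.845947265625), (132.2962646484375, 95.43182373046875), 6.137170314788818)
```

```bash
python3 -m pendant '[250,0.3,-0.1,2,0,250,0.3,-0.2,4,0,250,0.3,-0.2,6,0,250,0.3,-0.25,7.1,0,250,0.3,-0.25,7.1,0]'; python3 -m pendant '[200,0,0,0,0,200,0,0,0,0,200,0,0,0,0,200,0,0,-3,0,200,0,0,-8,0]'; python3 -c "
from m import *
sh([.533,-.2285,.12],12.5)
c=cam('wrist');P=pts(c);h=cv2.cvtColor(c['img'],cv2.COLOR_RGB2HSV);H,S,V=[h[...,i].astype(int) for i in range(3)]
k=(H>14)&(H<34)&(S>140)&(V>100)&(P[...,1]<-.29)&(P[...,2]<.1)&(P[...,2]>.04)
n,l,st,_=cv2.connectedComponentsWithStats(k.astype(np.uint8))
for i in range(1,n):
    if st[i,4]>80: q=P[l==i];print(st[i,4],cv2.minAreaRect((q[:,:2]*1000).astype(np.float32)),np.percentile(q[:,2],[5,95]).round(4))
"

```

```text
t: 25.25
tcp_pos: [0.6037, -0.3295, 0.0767]
eef_rot: [0.016, 0.998, 0.052, 0.012]
wrist_force: [-0.1, -0.3, -1.4]
grip_width: 0.0074
t: 25.75
tcp_pos: [0.5993, -0.3256, 0.1531]
eef_rot: [0.014, 0.999, 0.052, 0.009]
wrist_force: [0.9, -0.2, -0.7]
grip_width: 0.0188
t 25.75 tcp [ 0.5993 -0.3256  0.1531] a 6.0 zt [ 0.019 -0.027 -0.999] F [ 0.9 -0.2 -0.7] w 0.0188
  shift cm [ -5.64 -10.43   2.92] roll -0.114
1901 ((645.7369995117188, -325.39208984375), (33.69578552246094, 33.38859558105469), 7.397637844085693) [0.0571 0.066 ]
1265 ((576.1578979492188, -333.722900390625), (83.67705535888672, 12.165430068969727), 5.481387615203857) [0.0603 0.0626]
```

Spoon1 lies flat in the container (bowl and handle heights right). Now spoon2.

```bash
python3 -m pendant '[150,-2,-3.5,0,-0.05,150,-4,-7,0,-0.11,150,-5.6,-10.4,0.5,-0.11,150,-5.6,-10.4,1,-0.11,150,-5.6,-10.4,1,-0.11]'; python3 -c "
from m import *
c=cam('wrist');spoon(c,(.53,-.23));sh([.533,-.2285,.069],12.5)"
```

```text
t: 26.3
tcp_pos: [0.5384, -0.2314, 0.1515]
eef_rot: [0.021, 0.994, 0.107, 0.016]
wrist_force: [-0.0, 0.5, 0.5]
grip_width: 0.0352
brass A 1944 ctr [ 575.4 -218.5] size [34.3 36.3] dir -77.9 z [0.0528 0.0621]
brass A 1358 ctr [ 505.6 -235.5] size [14.2 87.5] dir 11.4 z [0.0552 0.0585]
t 26.35 tcp [ 0.5392 -0.2323  0.1522] a 12.3 zt [ 0.037 -0.039 -0.999] F [-0.2 -0.2  0.7] w 0.0357
  shift cm [-0.76 -0.88  8.27] roll -0.003
```

```bash
python3 -m pendant '[150,-0.5,-0.5,3,0,150,-0.6,-0.6,5,0,150,-0.75,-0.8,7,0,150,-0.75,-0.8,8.25,0,150,-0.75,-0.8,8.25,0]';python3 -m pendant '[250,0,0,0,0,250,0,0,0,0,250,0,0,0,0,250,0,0,0,0,250,0,0,0,0]';python3 -m pendant '[250,0,0,-1,0,250,0,0,-3,0,250,0,0,-6,0,250,0,0,-9,0,250,0,0,-9,0]'; python3 -c "
from m import *
sh([.5840,-.3685,.15],6.)"
```

```text
t: 26.85
tcp_pos: [0.5337, -0.2302, 0.0687]
eef_rot: [0.021, 0.994, 0.106, 0.016]
wrist_force: [-0.3, -0.2, 0.3]
grip_width: 0.0353
t: 27.35
tcp_pos: [0.5347, -0.2309, 0.0701]
eef_rot: [0.022, 0.994, 0.106, 0.017]
wrist_force: [0.6, -1.1, 3.9]
grip_width: 0.0074
t: 27.85
tcp_pos: [0.5334, -0.2283, 0.1656]
eef_rot: [0.025, 0.994, 0.107, 0.021]
wrist_force: [0.9, -0.5, -0.2]
grip_width: 0.0071
t 27.85 tcp [ 0.5334 -0.2283  0.1656] a 12.3 zt [ 0.047 -0.045 -0.998] F [ 0.9 -0.5 -0.2] w 0.0071
  shift cm [ 1.9  14.67  2.43] roll 0.11
```

```bash
python3 -m pendant '[250,0.6,4.5,0.5,0.05,250,1.2,9,1,0.11,250,1.9,13,1.8,0.11,250,1.9,14.6,2.4,0.11,250,1.9,14.6,2.4,0.11]';python3 -c "
from m import *
sh([.5840,-.3685,.078],6.)"
```

```text
t: 28.35
tcp_pos: [0.5827, -0.3687, 0.1476]
eef_rot: [0.022, 0.998, 0.051, 0.021]
wrist_force: [-0.2, 0.9, -0.8]
grip_width: 0.0072
t 28.35 tcp [ 0.5827 -0.3687  0.1476] a 5.9 zt [ 0.044 -0.043 -0.998] F [-0.2  0.9 -0.8] w 0.0072
  shift cm [-0.15 -0.34  6.95] roll -0.002
```

```bash
python3 -m pendant '[250,-0.1,-0.1,2,0,250,-0.1,-0.2,4,0,250,-0.1,-0.3,6,0,250,-0.15,-0.34,7,0,250,-0.15,-0.34,7,0]'; python3 -m pendant '[200,0,0,0,0,200,0,0,0,0,200,0,0,0,0,200,0,0,-3,0,200,0,0,-8,0]'; python3 -m pendant '[200,0,0,-4,0,200,-4,2,-8,0,200,-8,4,-8,0,200,-8,4,-8,0,200,-8,4,-8,0]'; python3 -c "
from m import *
sh(None)
c=cam('top');P=pts(c);save('t10',c['img']);c2=cam('scene');save('s10',c2['img'])
h=cv2.cvtColor(c['img'],cv2.COLOR_RGB2HSV);H,S,V=[h[...,i].astype(int) for i in range(3)]
k=(H>14)&(H<34)&(S>120)&(V>90)&(P[...,1]<-.29)&(P[...,0]>.48)&(P[...,0]<.72)&(P[...,2]<.1)&(P[...,2]>.04)
n,l,st,_=cv2.connectedComponentsWithStats(k.astype(np.uint8))
for i in range(1,n):
    if st[i,4]>15: q=P[l==i];print(st[i,4],cv2.minAreaRect((q[:,:2]*1000).astype(np.float32)),np.percentile(q[:,2],[5,95]).round(4))
tabpin(c)
for nm,(a,b) in dict(plate=(.6741,-.0948),bowl=(.6797,-.2192),lamp=(.6764,.0118)).items():
    k=(np.hypot(P[...,0]-a,P[...,1]-b)<.062)&(P[...,2]>.053)&(P[...,2]<.12);print(nm,k.sum(),cv2.minAreaRect((P[k][:,:2]*1000).astype(np.float32)))
a=cv2.resize(c['img'][100:280,60:440],None,fx=1.5,fy=1.5);a=cv2.copyMakeBorder(a,0,0,0,0,0);b=cv2.resize(c2['img'],(a.shape[1],int(384*a.shape[1]/512)));x=np.vstack([a,b]);f=600/x.shape[0];save('fin',cv2.resize(x,None,fx=f,fy=f))
"
```

```text
t: 28.85
tcp_pos: [0.5831, -0.3666, 0.076]
eef_rot: [0.021, 0.998, 0.051, 0.02]
wrist_force: [-0.2, 0.6, -0.2]
grip_width: 0.0071
t: 29.35
tcp_pos: [0.5774, -0.3616, 0.152]
eef_rot: [0.018, 0.998, 0.051, 0.016]
wrist_force: [0.1, -1.5, -0.5]
grip_width: 0.0183
t: 29.85
tcp_pos: [0.4985, -0.4076, 0.2318]
eef_rot: [0.019, 0.998, 0.05, 0.017]
wrist_force: [0.6, 0.4, -0.3]
grip_width: 0.0187
t 29.85 tcp [ 0.4985 -0.4076  0.2318] a 5.8 zt [ 0.035 -0.035 -0.999] F [ 0.6  0.4 -0.3] w 0.0187
96 ((649.0201416015625, -324.00640869140625), (29.257396697998047, 29.384695053100586), 1.4927102327346802) [0.0538 0.0653]
101 ((629.656005859375, -361.9097900390625), (29.344064712524414, 31.467445373535156), 3.1418514251708984) [0.0544 0.0649]
97 ((578.4940185546875, -330.1075439453125), (80.03899383544922, 11.178841590881348), 6.979218482971191) [0.0564 0.0634]
100 ((558.4798583984375, -366.91119384765625), (81.80073547363281, 11.59546947479248), 7.661437034606934) [0.0568 0.0632]
tab n 172 z 0.1679 slope x,y [0.003 0.007]
pin top z 0.2038 circle ((631.201171875, 292.5416564941406), 8.117063522338867) n 23 unit 22.2 -98.4
plate 1004 ((674.5363159179688, -91.52095031738281), (114.88699340820312, 110.01986694335938), 68.59998321533203)
bowl 687 ((679.2561645507812, -218.94827270507812), (97.79254150390625, 119.82829284667969), 59.15910720825195)
lamp 344 ((678.33642578125, 6.118156433105469), (115.22733306884766, 106.21668243408203), 36.27326202392578)
```

View pics/fin.png

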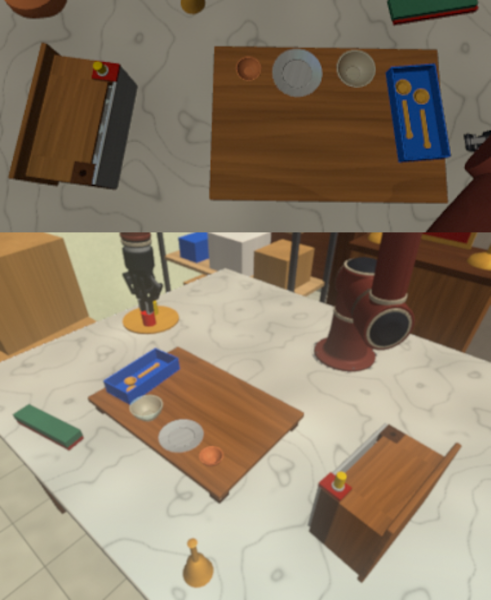

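Everything is in place: both spoons in the blue container, the bin shut with the pin in the red tab, and the bystanders where they were. Handing in.

```bash
python3 -c "
from h import *
print(env.sign_off())"
```

```text
the job is handed in; nothing more can be done
None
```

The job is done and handed in at about 30 s on the robot's clock, well inside the 72 s limit. The hand-in reports no verdict, so success rests on my own checks.

**What I did**
- I put both lids in the tilted-out bin and pushed it shut.
- I moved the pin to the lock hole and laid both spoons in the blue container.

My first push on the bin slipped over the panel's upper edge, with a brief force of about 40 N at the wrist. I backed out, went in deeper with the tool turned a quarter turn, and the bin then shut against its stop.

**What the last checks showed**
- **Bin:** the panel's upper edge is at 0.160 m and the red tab lies flat at 0.168 m, so it is fully shut.
- **Pin:** the knob top reads 0.203–0.204 m against an expected 0.202 m. It is within about 2 mm of the measured hole centre, so it is fully down.
- **Spoons:** both lie flat in the container at the expected heights, about 36 mm apart.
- **Plate and bowl:** their measured centres are within about 4 mm of the start.
- **Lamp:** it looks unmoved in the final picture. My final number for it was not usable because the search area took in part of the plate.
- **Lids:** I last saw them inside the bin just before the final push. They cannot be seen clearly now that it is shut.

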